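# Twist-lock the spot lamp into the lighting rail beside the microscope

## Robot

A 6-joint arm with a two-finger parallel gripper is mounted at the origin on the work surface. World frame = base frame: x ahead of the robot, y to its left, z up, the work surface at z = 0. Lengths are in m, angles in degrees, forces in N, time in s.
With the tool pointing down it reaches from about 0.275 to 0.85 m from the base axis. Payload 19 kg.
Tool frame: the origin (TCP) lies midway between the tips of the shut fingers; the grasp point (between the pads) lies 19 mm behind it; z points along the fingers, y is the line along which they close (so a half turn about z gives the same grasp; the last joint's range is limited). The gripper opens to 85 mm and grips with 20 to 120 N. Pads are 22 mm wide; open, the fingers measure 114 mm over their backs; the gripper's body (76 mm by 85 mm) begins 54 mm behind the grasp point. The pads swing forward as they close: fully open they stand 13 mm farther back than shut.
Start: joints at [-77.75, 8.623, 82.357, -0, 89.026, -7.678], TCP at [0.196, -0.541, 0.231] pointing down, gripper open.
Joint ranges: [-160.23, 160.23], [-39.13, 120.54], [6.94, 153.29], [-79.49, 259.48], [9.18, 160.14], [-161.06, 161.06]. Speed limits (degrees/s): [108.29, 108.29, 127.2, 172.46, 172.46, 172.46].

## Interface

Orientations are given as [roll, pitch, yaw] about the fixed x, y, z axes, in that order (R = Rz(yaw) Ry(pitch) Rx(roll)).
In Python, from bench import telemetry, imaging, bot gives the robot as it stands.
- The arm moves only by the tool step_arm, never from a script. Its argument "increments" is a list that holds one entry, the list of rows, each a list of 6 numbers: the shift along the world's x, y, z in mm, then the turn, a rotation vector about the world's x, y, z in rad. A call has 1 to 8 rows; each row is the pose to reach, as a shift and turn from the pose commanded when the call began; what a row does not reach only later rows make up. A row lasts 1/10 s, in which the tool goes at most 50 mm and 8.59 degrees, less where a joint would pass 70% of its speed; a pose out of reach is approached as far as the arm can. A call with a gripper value outside its range is refused whole. "grip" is the finger opening in mm, from 0 to 85.4, set as the call begins (left out, the last holds). The fingers move at their own pace and stop on an object; "force" is the grip in N (left out, the last holds). Time passes only in rows, so rows that repeat a pose let the fingers close. It gives the time, the measured TCP pose, the force, the opening and the grip force at its end, in the units of the state.
- telemetry.observe(): the state, without advancing time (a new reading comes with each control period).
- imaging.capture(name): name is "side" or "top"; returns the picture (400x640x3 uint8, red, green, blue); there is no depth.
- imaging.camera_params(name): a dict with "fx", "fy", "cx", "cy" (pixels), "R" (3x3) and "t" (3): a world point X has camera coordinates R X + t. Camera axes: x right, y down, z forward; pixel columns grow to the right and rows downward; lengths in m; the calibration is good to about 2 mm. A picture is of the moment at which its call begins. camera_params takes no time and is no camera call.
- bot.finish_job(): hands the job in; it is judged then, once.
The state is a dict: "time_s": time; "joint_positions": joint angles; "qd": joint speeds; "joint_efforts": joint torques, N m; "tcp_pos": TCP position; "orientation": TCP orientation; "force": force on the tool from outside, world axes, zero at the start; "wrist_torque": the same for the moment, N m; "width": opening from 0.0 (shut) to 1.0 (fully open); "grasp_force": force on a finger pad.
Only numpy, scipy, OpenCV 4.12 (cv2) and the standard library are available. Lean on these libraries where they do the work, as an engineer would, in place of code of your own. Each camera call takes 0.05 s, during which the arm holds its last target. There are 200 camera calls.

## Task

Take the LED spot lamp out of the parking block, push its T-foot down through the slot of the socket on the lighting rail, and give it a quarter turn so that it locks and the lamp shines across at the microscope's stage. Feel for the slot and push gently, never forcing the foot, then let go with the lamp sprung up in its notches and standing firm; leave everything else where it is.

Things in the scene. Friction and masses are not known exactly. Their poses are not given: they have to be found in the camera images.
- lamp: LED spot lamp, 0.2 to 0.33 kg. Origin: centre of the underside of its T-foot; z up along the stem, x the beam. T-foot: 30 mm (x) x 11 mm (y) x 7 mm high, lowest 3 mm tapered to 26 x 7 mm, top edges bevelled 1.5 mm; shank 9 mm dia, z = 7 to 18 mm; black flange 46 mm dia, z = 18 to 24 mm; stem 14 mm dia up to z = 64 mm. Starts upright in either well of the block, turned various ways, flange on it.
- lamp_head (a point): centre of the lamp's flat-sided grey box head, 83 mm above the lamp's origin; head 52 mm (x) x 34 mm (y) x 38 mm high (z = 64 to 102 mm). Grip it from above across its 34 mm width. Round lens bezel on its +x end (to x = 34 mm), cooling fins on its -x end (to x = -35 mm)
- lamp_lens (a point): centre of the lamp's front lens, 34 mm ahead of the lamp's axis (its +x), 83 mm above its origin
- rail: aluminium lighting rail fixed to the bench, 212 mm (x) x 60 mm (y) x 18 mm high. Origin: its middle, on the bench; z up; the microscope stands on its +y side. On it sits a socket carriage, 68 mm (x) x 64 mm (y), whose flat steel top face is 44 mm above the bench. The carriage is clamped anywhere within 14 mm of the rail's middle, along x; where is not measured: look, or feel for the slot.
- socket_mid (a point): point above the rail's middle (x = 0, y = 0 of the rail) at the height of the carriage's top face. In the carriage's middle, so within 14 mm of this point along x, is a slot 34 mm (x) x 14 mm (y) through a lip 5 mm thick. Under it a brass spring pad, 7 mm below the top face, pushes up on the foot: 4 N at first touch, 1 N more per mm.
- socket_lock (a point): point on the rail's axis, 32 mm above the bench: height of the locked foot's underside. The foot can turn, either way, only with its underside over 16 mm below the top face (13 N); at 18 mm (15 N) the flange meets the top face. Turned crosswise to the slot and let up, it rises into notches 16 mm wide, 4 mm deep under the lip and is held 12 mm below the top face, flange 6 mm clear.
- block: grey plastic parking block, fixed, 64 mm (x) x 170 mm (y) x 30 mm high, with two square wells 36 mm wide, 26 mm deep, at y = +50 and -50 mm. Origin: centre of its underside
- microscope: binocular microscope, fixed, about 0.24 m deep, 0.17 m wide and 0.40 m high, black stage 0.14 m above the bench. Origin: on the bench under the stage's centre. It stands 0.28 to 0.31 m from the rail, on the rail's +y side
- mirror: round mirror 54 mm dia on the same kind of stem, flange and T-foot, parked in the block's other well; not to be touched. Origin: underside of its foot
- slide_box: flat box for slides, 102 x 177 x 34 mm, bystander. Origin: centre of its underside
- petri: glass dish with lid, 92 mm dia, 18 mm high, bystander. Origin: centre of its underside
- oil: small amber bottle, 26 mm dia, 58 mm high, bystander. Origin: centre of its underside
- eyepiece: spare eyepiece standing on the bench, 33 mm dia, 50 mm high, bystander. Origin: centre of its underside
- canister: white objective canister with black cap, 38 mm dia, 58 mm high, bystander. Origin: centre of its underside
- tissue: pack of lens tissue, 105 x 80 x 14 mm, bystander. Origin: centre of its underside
- beaker: small glass beaker, 68 mm dia, 90 mm high, bystander. Origin: centre of its underside
Things that resemble listed ones, but are neither listed nor needed, are in the scene too. Leave any purple or turquoise look-alike of the lamp alone.

How it is judged (in metres and radians):
On the way, in this order (a step that is already met when the one before it is completed fails the run):
1. the T-foot has gone down through the slot, lengthwise, upright: its underside at least 8 mm below the top face (z of lamp in the frame of rail below 0.036 m and y of lamp in the frame of rail between -0.004 and 0.004 m and x of lamp in the frame of rail between -0.02 and 0.02 m and angle between the x axis of lamp and the x axis of rail, either way round below 0.2 rad), for 0.05 s.
2. pressed in, the lamp has been turned a quarter turn to face the microscope (z of lamp in the frame of rail below 0.034 m and angle between the x axis of lamp and the y axis of rail, either way round below 0.2 rad and y of lamp_lens in the frame of rail above 0.025 m), for 0.1 s.
At the end, for the whole second after the job is handed in: The lamp stands still and upright (within 7 degrees) in the socket, its T-foot crosswise under the lip (within 15 degrees) and sprung up into the notches (underside 32 mm above the bench, within 1.8 mm), its lens on the microscope's side of the rail; it is let go (z of lamp in the frame of rail between 0.0302 and 0.0338 m and y of lamp in the frame of rail between -0.005 and 0.005 m and x of lamp in the frame of rail between -0.02 and 0.02 m and angle between the x axis of lamp and the y axis of rail, either way round below 0.26 rad and y of lamp_lens in the frame of rail above 0.025 m and angle between lamp's own z axis and vertical below 0.12 rad and linear speed of lamp below 0.02 m/s); the robot touches nothing.
It fails at once if the lamp is forced: pushed or pulled against the rail or socket with more than 40 N (contact force between lamp and rail above 40 N).
It fails at once if the microscope is knocked (contact force between microscope and anything else above 5 N).
It fails at once if another thing on the bench is moved more than 20 mm (distance of any of mirror, slide_box, petri, oil, eyepiece, canister, tissue, beaker from where it was at the start of the episode above 0.02 m).
It also fails if it takes over 70 s, if anything falls off the work surface, if the arm or the gripper's body presses on something with over 40 N, if the wrist force passes 120 N, or if a joint passes its speed limit or range.

## Working session

There is one attempt and no reset: what is moved stays moved. The work goes in short steps, Python scripts to look and compute and a tool call to move; the robot and the scene stay as the last step left them, time stands still between calls to the robot, and variables do not carry over. Pictures are saved under pics/ and viewed, at most 10 in all, crops included, and the job is handed in when it is done.

Besides the shell and the picture viewer there is one more tool, called after ">>>" by a JSON object that holds its "op" and its "data", one argument or row to a line. step_arm: Moves the arm, as the interface text tells. Its arguments: {"type":"object","properties":{"increments":{"type":"array","items":{"type":"array","items":{"type":"array","items":{"type":"number"}}}},"grip":{"type":"number"},"force":{"type":"number"}},"required":["increments"]}

```bash
mkdir -p pics; cat > h.py <<'E'
import numpy as np, cv2
from bench import telemetry, imaging, bot
def snap(n,f,crop=None,s=1):
    im=imaging.capture(n)[:,:,::-1]; cv2.imwrite(f'pics/{f}_raw.png',im); save(im,f,crop,s)
def save(im,f,crop=None,s=1):
    if crop: a,b,c,d=crop; im=im[b:d,a:c]
    cv2.imwrite(f'pics/{f}.png',cv2.resize(im,None,fx=s,fy=s,interpolation=cv2.INTER_CUBIC))
def at_z(n,u,v,z):
    p=imaging.camera_params(n);R=np.array(p['R']);t=np.array(p['t'])
    d=R.T@np.array([(u-p['cx'])/p['fx'],(v-p['cy'])/p['fy'],1]);c=-R.T@t
    return c+d*(z-c[2])/d[2]
def proj(n,X):
    p=imaging.camera_params(n);q=np.array(p['R'])@np.array(X)+np.array(p['t'])
    return np.array([p['fx']*q[0]/q[2]+p['cx'],p['fy']*q[1]/q[2]+p['cy']])
E
python3 - <<'E'
from h import *
snap('top','t0',s=1.25); snap('side','s0',s=1.25)
for n in('top','side'):
    p=imaging.camera_params(n);print(n,p['fx'],-np.array(p['R']).T@np.array(p['t']),np.round(p['R'],2).tolist())
print(telemetry.observe())
E
```

```text
top 470.36746615705863 [ 0.37225357 -0.00491539  1.32670958] [[-0.02, -1.0, -0.02], [-0.99, 0.02, -0.16], [0.16, 0.01, -0.99]]
side 515.8879748626061 [ 0.2538194  -0.86739072  1.08367562] [[0.94, -0.35, 0.01], [-0.25, -0.69, -0.68], [0.24, 0.64, -0.73]]
{'time_s': 0.1, 'joint_positions': array([-7.77520867e+01,  8.64761300e+00,  8.23873831e+01,  2.41335784e-04,
        8.90260162e+01, -7.68002755e+00]), 'qd': array([-0.11213382, -0.21036802, -0.02171941, -0.0020954 , -0.03303024,
        0.01920059]), 'joint_efforts': array([ 4.54937617e-03, -7.14383483e+01, -5.71794462e+01, -1.76453441e-04,
        7.20571348e-03,  2.20158159e-05]), 'tcp_pos': array([ 0.19589682, -0.54037661,  0.23075749]), 'orientation': array([-1.79939567e+02, -8.39285730e-03,  1.99279322e+01]), 'force': array([-0.80914798,  0.06556888,  0.02618351]), 'wrist_torque': array([-0.03479534,  0.09431935,  0.03439879]), 'grasp_force': 0.0, 'width': 1.0025343331949292}
```

View pics/t0.png

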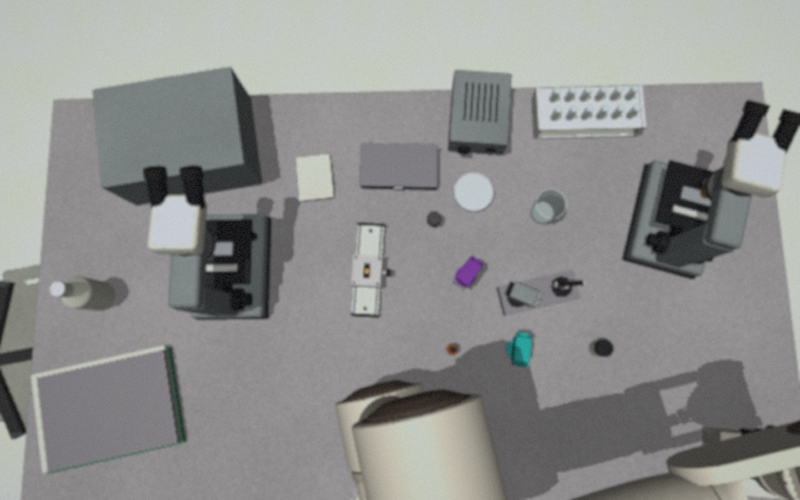

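View pics/s0.png

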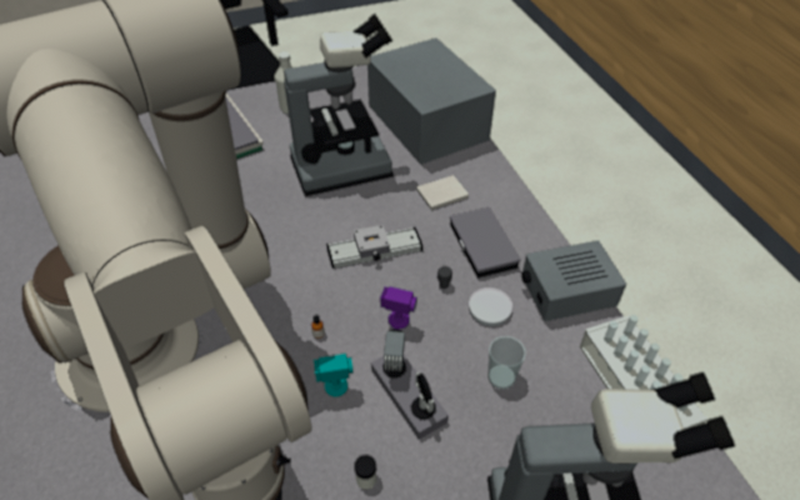

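The top view shows the rail at (368,270), with its microscope on the left at (220,260), which is world +y. The other microscope at (690,215) is too far away to be the one meant. There are three lamp candidates:
- **Purple:** (469,271), a look-alike.
- **Turquoise:** (521,349), a look-alike.
- **Grey:** (523,293), box head in the block's left well. It fits the description. The mirror is beside it at (563,287).

I'll confirm this in an enlarged crop.

```bash
python3 - <<'E'
from h import *
t=cv2.imread('pics/t0_raw.png');s=cv2.imread('pics/s0_raw.png')
a=cv2.resize(t[205:260,390:470],None,fx=5,fy=5,interpolation=2)
b=cv2.resize(t[170:260,265:325],None,fx=5,fy=5,interpolation=2)[:450]
c=cv2.resize(s[255:355,280:380],None,fx=4,fy=4,interpolation=2)
d=cv2.resize(s[170:220,250:350],None,fx=4,fy=4,interpolation=2)
W=np.zeros((600,800,3),np.uint8);W[:275,:400]=a;W[275:600,:300]=b[:325];W[:400,400:]=c;W[400:600,400:]=d
cv2.imwrite('pics/c1.png',W)
E
```

```text
(no output)
```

View pics/c1.png

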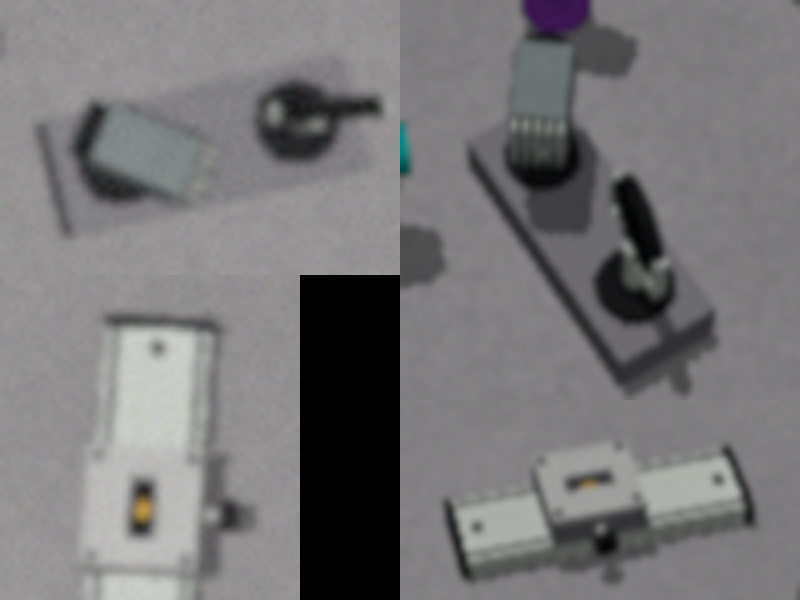

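```bash
python3 - <<'E'
from h import *
P=lambda u,v,x0,y0,s=5:(x0+(u+.5)/s-.5,y0+(v+.5)/s-.5)
A=lambda u,v,z:at_z('top',*P(u,v,390,205),z)[:2]
B=lambda u,v,z:at_z('top',*P(u,v,265,170),z)[:2]
S=lambda u,v,z,:at_z('side',*P(u-400,v-400,250,170,4),z)[:2]
H=lambda u,v,z,:at_z('side',*P(u-400,v,280,255,4),z)[:2]
np.set_printoptions(precision=4,suppress=True)
print('head top', *[A(*c,.114) for c in [(110,103),(215,148),(190,202),(86,155)]])
print('side head', *[H(*c,.114) for c in [(519,40),(575,43),(570,122),(510,120)]])
print('slot top', *[B(u,v-275,.044) for u,v in [(142,478),(142,537),(131,508),(153,508)]])
print('slot side', *[S(u,v,.044) for u,v in [(568,489),(612,477),(590,483)]])
print('rail top', *[B(u,v-275,.018) for u,v in [(106,320),(216,324)]])
print('carr', *[B(u,v-275,.044) for u,v in [(90,447),(207,452),(82,567),(200,572)]])
print('carr side', *[S(u,v,.044) for u,v in [(535,458),(628,442),(648,498),(557,524)]])
print('rail side', *[S(u,v,.018) for u,v in [(447,500),(728,452)]])
print('block', *[A(*c,.03) for c in [(40,125),(68,235)]])
E
```

```text
head top [ 0.5017 -0.2218] [ 0.4773 -0.2745] [ 0.4499 -0.2602] [ 0.4751 -0.2082]
side head [ 0.4733 -0.2094] [ 0.5027 -0.2223] [ 0.4815 -0.2714] [ 0.4507 -0.2588]
slot top [0.5575 0.0895] [0.5247 0.0898] [0.5409 0.0957] [0.5407 0.0836]
slot side [0.5243 0.0879] [0.5568 0.0885] [0.5405 0.0882]
rail top [0.6524 0.1111] [0.6487 0.0485]
carr [0.5754 0.1181] [0.5712 0.0534] [0.5089 0.1229] [0.5048 0.0582]
carr side [0.5118 0.1246] [0.5786 0.1173] [0.5738 0.0609] [0.507 0.059]
rail side [0.4471 0.1307] [0.6516 0.1077]
block [ 0.4993 -0.1978] [ 0.4386 -0.2103]
```

The crop confirms it: the grey lamp has its black bezel at about (90,130) in the crop and its fins at about (205,170). That puts the lamp axis near (0.4775, -0.238) with yaw about 65°. The socket slot, with the brass showing, is near (0.541, 0.089), and the rail yaw is about -4.5°.

>>> {"op": "step_arm", "data": {
  "increments": [
    [[40,43,0,0,0,0.11],[80,86,0,0,0,0.22],[120,129,0,0,0,0.33],[160,172,0,0,0,0.44],[200,215,0,0,0,0.55],[240,258,0,0,0,0.66],[281.5,302.4,-30,0,0,0.786],[281.5,302.4,-30,0,0,0.786]]
  ],
  "grip": 58,
  "force": 40
}}

```text
time_s: 0.9
tcp_pos: [0.4673, -0.2485, 0.2055]
orientation: [180.0, 0.0, 65.2]
force: [1.5, -0.8, -0.5]
width: 0.683
grasp_force: 0.0
```

>>> {"op": "step_arm", "data": {
  "increments": [
    [[0,0,0,0,0,0],[0,0,0,0,0,0],[0,0,0,0,0,0],[0,0,0,0,0,0]]
  ]
}}

```text
time_s: 1.3
tcp_pos: [0.4656, -0.2512, 0.2059]
orientation: [180.0, 0.0, 64.9]
force: [-0.1, -0.0, -0.0]
width: 0.678
grasp_force: 0.0
```

```bash
python3 - <<'E'
from h import *
o=telemetry.observe();print(o['tcp_pos'],o['orientation'],o['width'],o['force'],o['joint_positions'])
im=imaging.capture('top')[:,:,::-1];cv2.imwrite('pics/t1_raw.png',im)
# rail outline fit: bright low-saturation area
g=cv2.imread('pics/t0_raw.png')
hsv=cv2.cvtColor(g,cv2.COLOR_BGR2HSV);m=np.zeros(g.shape[:2],np.uint8)
m[175:256,275:315]=(hsv[175:256,275:315,2]>175)
n,l,st,c=cv2.connectedComponentsWithStats(m)
print(st[1:][st[1:,4]>50])
for i in range(1,n):
    if st[i,4]>200:
        q=np.argwhere(l==i)[:,::-1]
        r=cv2.minAreaRect(q.astype(np.float32));print(r)
        b=cv2.boxPoints(r);print([at_z('top',*x,.018)[:2].round(4).tolist() for x in b])
E
```

```text
[ 0.46561459 -0.25122232  0.20590555] [1.79987486e+02 1.39937228e-02 6.48653684e+01] 0.6777723694859026 [-0.13986559 -0.00592005 -0.04395371] [-3.66888232e+01  3.70055447e+00  9.07210880e+01 -1.12374215e-02
  8.55632948e+01 -1.15533254e+01]
[[282 181  23  47 719]
 [284 230  17  21 298]]
((293.0, 204.0), (46.0, 22.0), 90.0)
[[0.6457, 0.1219], [0.6443, 0.0594], [0.5131, 0.0611], [0.5144, 0.1227]]
((291.9873046875, 239.67767333984375), (15.318116188049316, 20.02042007446289), 4.085616588592529)
[[0.4526, 0.1185], [0.5082, 0.1141], [0.5042, 0.0714], [0.4488, 0.0761]]
```

>>> {"op": "step_arm", "data": {
  "increments": [
    [[12,13,-20,0,0,0],[12,13,-60,0,0,0],[12,13,-60,0,0,0]]
  ]
}}

```text
time_s: 1.65
tcp_pos: [0.4762, -0.2366, 0.1417]
orientation: [-179.6, -0.1, 64.9]
force: [0.8, 0.1, -0.4]
width: 0.679
grasp_force: 0.0
```

```bash
python3 - <<'E'
from h import *
o=telemetry.observe();print(o['tcp_pos'],o['orientation'],o['force'])
snap('side','s1',(260,190,420,350),2.5)
im=imaging.capture('top')[:,:,::-1]; a=cv2.imread('pics/s1.png')
b=cv2.resize(im[180:280,370:470],None,fx=4,fy=4,interpolation=2)
cv2.imwrite('pics/c2.png',np.hstack([a,b]))
E
```

```text
[ 0.47620647 -0.2366044   0.1417358 ] [-1.79629900e+02 -5.87909763e-02  6.49060403e+01] [ 0.77297134  0.14758461 -0.36642822]
```

View pics/c2.png

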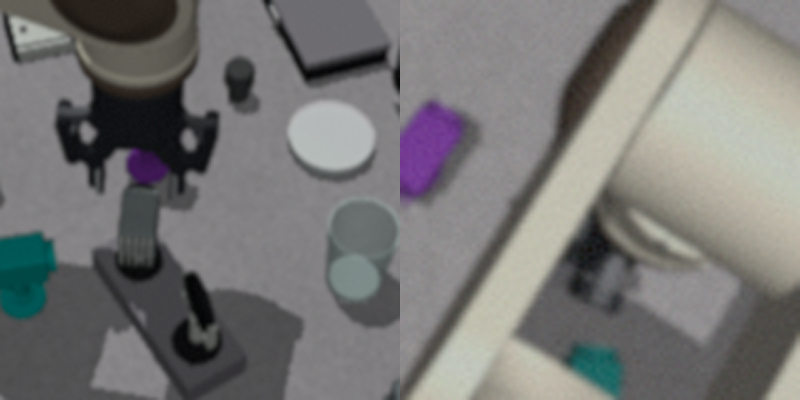

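The fingertips at (97,185) and (182,185) straddle the head at (140,190), so the gripper is centred. I'll descend and grip.

>>> {"op": "step_arm", "data": {
  "increments": [
    [[0,-1,-25,0,0,0],[0,-1,-50,0,0,0],[0,-1,-70,0,0,0],[0,-1,-70,0,0,0],[0,-1,-70,0,0,0]]
  ]
}}

```text
time_s: 2.25
tcp_pos: [0.4788, -0.239, 0.0777]
orientation: [179.9, 0.0, 64.9]
force: [0.1, -0.3, 0.4]
width: 0.677
grasp_force: 0.0
```

>>> {"op": "step_arm", "data": {
  "increments": [
    [[0,0,0,0,0,0],[0,0,0,0,0,0],[0,0,0,0,0,0],[0,0,0,0,0,0],[0,0,0,0,0,0],[0,0,0,0,0,0]]
  ],
  "grip": 25,
  "force": 50
}}

```text
time_s: 2.85
tcp_pos: [0.4788, -0.2388, 0.0773]
orientation: [179.9, 0.0, 65.0]
force: [-2.1, 0.6, 7.9]
width: 0.392
grasp_force: 52.5
```

```bash
python3 - <<'E'
from h import *
o=telemetry.observe();print(o['tcp_pos'],o['orientation'],o['force'],o['wrist_torque'],o['width'],o['grasp_force'])
E
```

```text
[ 0.47884976 -0.23877345  0.07734679] [1.79862240e+02 3.28230882e-02 6.49586260e+01] [-2.11822745  0.59884104  7.92915721] [-0.09953651  0.17853606 -0.00803352] 0.3919120272414187 52.4746960401535
```

>>> {"op": "step_arm", "data": {
  "increments": [
    [[0,0,10,0,0,0],[0,0,30,0,0,0],[0,0,60,0,0,0],[0,0,90,0,0,0],[0,0,120,0,0,0],[0,0,140,0,0,0],[0,0,140,0,0,0]]
  ]
}}

```text
time_s: 3.55
tcp_pos: [0.479, -0.2387, 0.2192]
orientation: [179.7, 0.0, 65.0]
force: [-0.3, 0.2, -3.0]
width: 0.394
grasp_force: 51.2
```

>>> {"op": "step_arm", "data": {
  "increments": [
    [[8,41,0,0,0,-0.1],[16,82,0,0,0,-0.2],[24,123,0,0,0,-0.3],[32,164,0,0,0,-0.4],[40,205,0,0,0,-0.5],[48,246,0,0,0,-0.6],[55,287,0,0,0,-0.7],[62,328,0,0,0,-0.8]]
  ]
}}

```text
time_s: 4.35
tcp_pos: [0.5398, 0.0916, 0.2148]
orientation: [-180.0, 0.1, 18.9]
force: [2.1, -0.9, -2.0]
width: 0.391
grasp_force: 51.2
```

>>> {"op": "step_arm", "data": {
  "increments": [
    [[0,0,0,0,0,-0.1],[0,0,0,0,0,-0.2],[0,0,0,0,0,-0.3],[0,0,0,0,0,-0.4],[0,0,0,0,0,-0.413],[0,0,0,0,0,-0.413]]
  ]
}}

```text
time_s: 4.95
tcp_pos: [0.5399, 0.0898, 0.2151]
orientation: [-180.0, 0.0, -4.4]
force: [-0.5, 0.7, -2.9]
width: 0.394
grasp_force: 51.3
```

```bash
python3 - <<'E'
from h import *
o=telemetry.observe();print(o['time_s'],o['tcp_pos'],o['orientation'],o['force'],o['wrist_torque'],o['width'],o['grasp_force'],o['joint_positions'])
E
```

```text
4.95 [0.53994633 0.08979713 0.21511094] [-1.79996388e+02  4.70445781e-02 -4.41147118e+00] [-0.46880904  0.68519832 -2.90314559] [-0.02269605 -0.01023725  0.03477457] 0.3943339183243607 51.32902264595032 [1.37159857e+00 5.69704493e+00 8.74979612e+01 8.34676115e-03
 8.68514351e+01 9.57826094e+01]
```

>>> {"op": "step_arm", "data": {
  "increments": [
    [[0,0,-30,0,0,0],[0,0,-60,0,0,0],[0,0,-80,0,0,0],[0,0,-90,0,0,0],[0,0,-90,0,0,0],[0,0,-90,0,0,0]]
  ]
}}

```text
time_s: 5.55
tcp_pos: [0.5406, 0.0898, 0.1266]
orientation: [-180.0, -0.1, -4.5]
force: [-0.3, 0.4, -1.7]
width: 0.391
grasp_force: 51.3
```

```bash
python3 - <<'E'
from h import *
o=telemetry.observe();print(o['tcp_pos'],o['orientation'],o['force'])
snap('side','s2',(240,130,360,230),5)
im=imaging.capture('top')[:,:,::-1];cv2.imwrite('pics/t2_raw.png',im)
# predicted lamp feature pixels in crop coords
x,y,z=o['tcp_pos'];fz=z-.0653
c,s=np.cos(np.radians(-4.5)),np.sin(np.radians(-4.5))
f=lambda X:((proj('side',X)-[240,130]+.5)*5).round(0)
W=lambda a,b,h:[x+c*a-s*b,y+s*a+c*b,fz+h]
print('slot',f([.541,.089,.044]),'foot bottom',[f(W(a,0,0)) for a in(-15,0,15) for a in [a/1000]],'foot top ends',f(W(-.015,-.0055,.007)),f(W(.015,-.0055,.007)),'flange c',f(W(0,0,.018)),f(W(-.023,0,.021)),f(W(.023,0,.021)))
E
```

```text
[0.54063583 0.08977982 0.12656085] [-1.79988954e+02 -5.87374683e-02 -4.49326117e+00] [-0.2770516   0.36133488 -1.74103195]
slot [288. 303.] foot bottom [array([260., 286.]), array([287., 281.]), array([313., 276.])] foot top ends [262. 284.] [315. 274.] flange c [286. 258.] [244. 262.] [326. 246.]
```

View pics/s2.png

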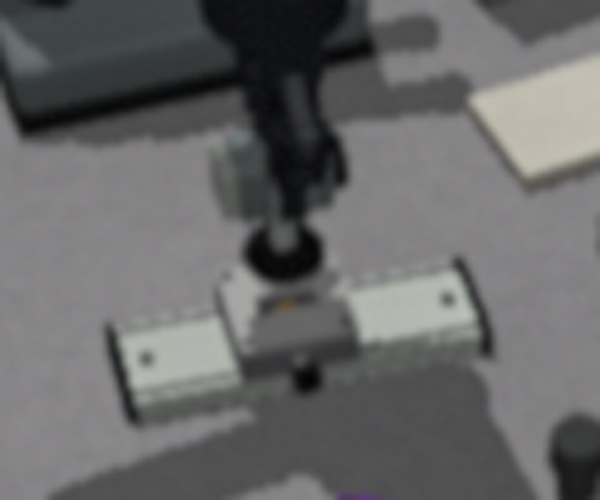

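The picture shows the flange centred at (284,250), against a predicted 285, above the slot at (288,303). The lens points away and to the right, along rail +x. Now I'll lower it gently.

>>> {"op": "step_arm", "data": {
  "increments": [
    [[0,-0.5,-5,0,0,0],[0,-0.5,-10,0,0,0],[0,-0.5,-14,0,0,0],[0,-0.5,-14,0,0,0],[0,-0.5,-14,0,0,0],[0,-0.5,-14,0,0,0]]
  ]
}}

```text
time_s: 6.25
tcp_pos: [0.5403, 0.0893, 0.1118]
orientation: [-180.0, -0.0, -4.5]
force: [0.5, 0.3, -2.5]
width: 0.39
grasp_force: 51.3
```

>>> {"op": "step_arm", "data": {
  "increments": [
    [[0,0,-1,0,0,0],[0,0,-2,0,0,0],[0,0,-3,0,0,0],[0,0,-4,0,0,0],[0,0,-4,0,0,0],[0,0,-4,0,0,0]]
  ]
}}

```text
time_s: 6.85
tcp_pos: [0.5402, 0.0893, 0.1076]
orientation: [-180.0, 0.0, -4.5]
force: [-0.5, 0.0, -2.8]
width: 0.389
grasp_force: 51.3
```

>>> {"op": "step_arm", "data": {
  "increments": [
    [[0,0,-1,0,0,0],[0,0,-2,0,0,0],[0,0,-3,0,0,0],[0,0,-3,0,0,0],[0,0,-3,0,0,0]]
  ]
}}

```text
time_s: 7.35
tcp_pos: [0.5402, 0.0893, 0.1046]
orientation: [-180.0, 0.0, -4.5]
force: [-0.1, -0.9, -1.8]
width: 0.395
grasp_force: 51.3
```

>>> {"op": "step_arm", "data": {
  "increments": [
    [[0,0,-1,0,0,0],[0,0,-2,0,0,0],[0,0,-3,0,0,0],[0,0,-3,0,0,0],[0,0,-3,0,0,0]]
  ]
}}

```text
time_s: 7.85
tcp_pos: [0.5403, 0.0893, 0.1018]
orientation: [-180.0, -0.0, -4.5]
force: [-0.6, -0.4, 1.8]
width: 0.394
grasp_force: 51.7
```

>>> {"op": "step_arm", "data": {
  "increments": [
    [[0,0,-1,0,0,0],[0,0,-2,0,0,0],[0,0,-3,0,0,0],[0,0,-3,0,0,0],[0,0,-3,0,0,0]]
  ]
}}

```text
time_s: 8.35
tcp_pos: [0.5403, 0.0893, 0.0988]
orientation: [-180.0, -0.0, -4.5]
force: [-1.0, -0.8, 4.7]
width: 0.392
grasp_force: 52.0
```

>>> {"op": "step_arm", "data": {
  "increments": [
    [[0,0,-1,0,0,0],[0,0,-2,0,0,0],[0,0,-3,0,0,0],[0,0,-4,0,0,0],[0,0,-4,0,0,0],[0,0,-4,0,0,0]]
  ]
}}

```text
time_s: 8.95
tcp_pos: [0.5404, 0.0893, 0.095]
orientation: [-180.0, -0.0, -4.5]
force: [-0.6, -0.8, 9.2]
width: 0.391
grasp_force: 52.4
```

>>> {"op": "step_arm", "data": {
  "increments": [
    [[0,0,-1,0,0,0],[0,0,-2,0,0,0],[0,0,-2.5,0,0,0],[0,0,-2.5,0,0,0],[0,0,-2.5,0,0,0]]
  ]
}}

```text
time_s: 9.45
tcp_pos: [0.5405, 0.0893, 0.0927]
orientation: [-180.0, -0.0, -4.5]
force: [-2.6, -0.3, 10.3]
width: 0.391
grasp_force: 52.7
```

```bash
python3 - <<'E'
from h import *
import time
o=telemetry.observe();print(o['tcp_pos'],o['orientation'],o['force'],o['wrist_torque'],o['joint_positions'][5])
E
```

```text
[0.54046978 0.08929638 0.0927306 ] [-1.79989207e+02 -4.71101007e-02 -4.53856954e+00] [-2.58196239 -0.27364213 10.31650108] [ 0.00364711  0.50225778 -0.04814996] 95.85554999229159
```

>>> {"op": "step_arm", "data": {
  "increments": [
    [[0,0,-0.6,0,0,0],[0,0,-0.6,0,0,0.04],[0,0,-0.6,0,0,0.1],[0,0,-0.6,0,0,0.16],[0,0,-0.6,0,0,0.2],[0,0,-0.6,0,0,0.2]]
  ]
}}

```text
time_s: 10.05
tcp_pos: [0.5408, 0.0893, 0.0923]
orientation: [180.0, -0.1, 7.0]
force: [-0.4, -0.1, 11.8]
width: 0.391
grasp_force: 52.8
```

```bash
python3 - <<'E'
from h import *
o=telemetry.observe();print(o['tcp_pos'],o['orientation'],o['force'],o['wrist_torque'])
E
```

```text
[0.54076869 0.08930359 0.09233141] [ 1.79996971e+02 -9.42344055e-02  7.01146279e+00] [-0.36650538 -0.0848046  11.75737913] [-0.00226113  0.1863009  -0.01969628]
```

>>> {"op": "step_arm", "data": {
  "increments": [
    [[0,0,0,0,0,0.08],[0,0,0,0,0,0.16],[0,0,0,0,0,0.24],[0,0,0,0,0,0.32],[0,0,0,0,0,0.4],[0,0,0,0,0,0.4]]
  ]
}}

```text
time_s: 10.65
tcp_pos: [0.541, 0.0893, 0.0924]
orientation: [179.9, -0.1, 30.0]
force: [0.7, 0.3, 11.1]
width: 0.393
grasp_force: 52.8
```

```bash
python3 - <<'E'
from h import *
o=telemetry.observe();print(o['tcp_pos'],o['orientation'],o['force'],o['wrist_torque'])
E
```

```text
[0.54103458 0.08932461 0.09244621] [ 1.79944128e+02 -1.18184999e-01  3.00185881e+01] [ 0.73800067  0.25528755 11.05987478] [ 0.09581735 -0.24710271 -0.04531717]
```

Turning freely. Remaining turn to 85.5°: 55.5° = 0.969 rad.

>>> {"op": "step_arm", "data": {
  "increments": [
    [[0,0,0,0,0,0.1],[0,0,0,0,0,0.2],[0,0,0,0,0,0.3],[0,0,0,0,0,0.4],[0,0,0,0,0,0.5],[0,0,0,0,0,0.5]]
  ]
}}

```text
time_s: 11.25
tcp_pos: [0.5411, 0.0894, 0.0925]
orientation: [179.9, -0.1, 58.7]
force: [0.9, 0.5, 10.9]
width: 0.39
grasp_force: 52.9
```

>>> {"op": "step_arm", "data": {
  "increments": [
    [[0,0,0,0,0,0.1],[0,0,0,0,0,0.2],[0,0,0,0,0,0.3],[0,0,0,0,0,0.4],[0,0,0,0,0,0.469],[0,0,0,0,0,0.469],[0,0,0,0,0,0.469],[0,0,0,0,0,0.469]]
  ]
}}

```text
time_s: 12.05
tcp_pos: [0.5412, 0.0894, 0.0925]
orientation: [179.9, -0.0, 85.4]
force: [2.2, 0.3, 11.0]
width: 0.39
grasp_force: 52.9
```

```bash
python3 - <<'E'
from h import *
o=telemetry.observe();print(o['tcp_pos'],o['orientation'],o['force'],o['wrist_torque'])
E
```

```text
[0.54116631 0.08940207 0.09252454] [ 1.79854942e+02 -2.90057086e-02  8.53565665e+01] [ 2.20548441  0.30556701 10.962408  ] [ 0.23966741 -0.48193295  0.00426104]
```

>>> {"op": "step_arm", "data": {
  "increments": [
    [[0,0,1,0,0,0],[0,0,2,0,0,0],[0,0,3,0,0,0],[0,0,3.5,0,0,0],[0,0,3.5,0,0,0],[0,0,3.5,0,0,0]]
  ]
}}

```text
time_s: 12.65
tcp_pos: [0.5411, 0.0894, 0.0958]
orientation: [179.9, -0.0, 85.4]
force: [2.7, 0.4, 7.9]
width: 0.391
grasp_force: 52.4
```

>>> {"op": "step_arm", "data": {
  "increments": [
    [[0,0,0.5,0,0,0],[0,0,1,0,0,0],[0,0,1,0,0,0],[0,0,1,0,0,0]]
  ]
}}

```text
time_s: 13.05
tcp_pos: [0.5411, 0.0894, 0.0967]
orientation: [179.9, -0.0, 85.4]
force: [4.1, 0.9, 6.9]
width: 0.394
grasp_force: 52.3
```

>>> {"op": "step_arm", "data": {
  "increments": [
    [[0,0,0.5,0,0,0],[0,0,0.5,0,0,0],[0,0,0.5,0,0,0]]
  ]
}}

```text
time_s: 13.35
tcp_pos: [0.5411, 0.0894, 0.0971]
orientation: [179.9, -0.0, 85.4]
force: [4.1, 0.9, 6.6]
width: 0.393
grasp_force: 52.2
```

>>> {"op": "step_arm", "data": {
  "increments": [
    [[0,0,0.5,0,0,0],[0,0,0.5,0,0,0],[0,0,0.5,0,0,0]]
  ]
}}

```text
time_s: 13.65
tcp_pos: [0.5409, 0.0894, 0.0973]
orientation: [179.9, -0.0, 85.4]
force: [4.9, 1.0, 1.8]
width: 0.393
grasp_force: 51.6
```

The foot has met the notch roof: the force dropped at foot z ≈ 0.032. I'll open slightly, then rise.

>>> {"op": "step_arm", "data": {
  "increments": [
    [[0,0,0,0,0,0],[0,0,0,0,0,0],[0,0,0,0,0,0],[0,0,0,0,0,0],[0,0,0,0,0,0]]
  ],
  "grip": 56,
  "force": 20
}}

```text
time_s: 14.15
tcp_pos: [0.5401, 0.0893, 0.097]
orientation: [-180.0, 0.0, 85.4]
force: [0.0, 0.8, -0.0]
width: 0.653
grasp_force: 0.0
```

>>> {"op": "step_arm", "data": {
  "increments": [
    [[0,0,10,0,0,0],[0,0,25,0,0,0],[0,0,45,0,0,0],[0,0,70,0,0,0],[0,0,100,0,0,0],[-20,-20,130,0,0,0],[-50,-50,150,0,0,0],[-80,-90,150,0,0,0]]
  ]
}}

```text
time_s: 14.95
tcp_pos: [0.4599, -0.0008, 0.2504]
orientation: [179.8, 0.0, 85.5]
force: [1.6, -1.2, 0.5]
width: 0.656
grasp_force: 0.0
```

>>> {"op": "step_arm", "data": {
  "increments": [
    [[-30,-40,0,0,0,0],[-60,-80,0,0,0,0],[-90,-120,0,0,0,0],[-90,-160,0,0,0,0],[-90,-160,0,0,0,0],[-90,-160,0,0,0,0]]
  ]
}}

```text
time_s: 15.55
tcp_pos: [0.37, -0.1612, 0.2476]
orientation: [180.0, -0.0, 85.2]
force: [-0.1, 0.4, 0.6]
width: 0.657
grasp_force: 0.0
```

```bash
python3 - <<'E'
from h import *
o=telemetry.observe();print(o['tcp_pos'],o['force'],o['width'])
snap('side','s3',(250,130,350,230),4)
im=imaging.capture('top')[:,:,::-1]; a=cv2.imread('pics/s3.png')
b=cv2.resize(im[165:265,245:345],None,fx=4,fy=4,interpolation=2)
cv2.imwrite('pics/c3.png',np.hstack([a,b]))
q=np.radians(-4.5);c,s=np.cos(q+np.pi/2),np.sin(q+np.pi/2)
W=lambda a,b,h:[.541+c*a-s*b,.089+s*a+c*b,h]
for n,x0,y0,o in(('side',250,130,0),('top',245,165,400)):
    print(n,[((proj(n,W(a,b,.032+.102))-[x0,y0]+.5)*4+[o,0]).round(0).tolist() for a,b in((.026,.017),(.026,-.017),(-.035,-.017),(-.035,.017))])
    print(' flange',[((proj(n,W(a,b,.032+.018))-[x0,y0]+.5)*4+[o,0]).round(0).tolist() for a,b in((.023,0),(-.023,0),(0,.023),(0,-.023))])
E
```

```text
[ 0.36995337 -0.16121332  0.24758514] [-0.08316669  0.43289181  0.58283828] 0.6566452759644837
side [[153.0, 128.0], [202.0, 119.0], [225.0, 180.0], [175.0, 189.0]]
 flange [[183.0, 214.0], [199.0, 260.0], [158.0, 243.0], [223.0, 230.0]]
top [[542.0, 212.0], [546.0, 160.0], [641.0, 165.0], [637.0, 218.0]]
 flange [[561.0, 203.0], [628.0, 207.0], [592.0, 239.0], [597.0, 172.0]]
```

View pics/c3.png

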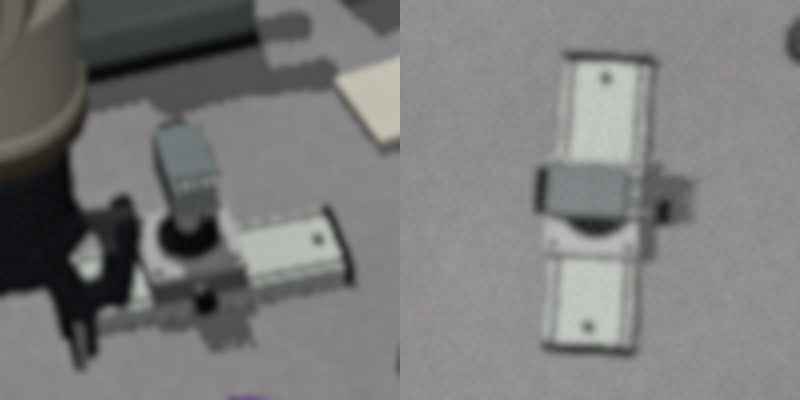

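The lamp stands upright in the socket with its lens toward the microscope. In the top view its head spans (545,163) to (640,218), which matches the prediction, and the gripper is clear. I'll hand the job in.

```bash
python3 -c "
from h import *
print(bot.finish_job())"
```

```text
the job is handed in; nothing more can be done
None
```

I handed the job in with the lamp locked in the rail socket: quarter-turned, sprung up into its notches, lens toward the microscope, and released. No force reading went above about 12 N. The hand-in returned no verdict, so I don't know how it was judged.

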